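# Unlatch the shaker's hold-down bar and hold it raised

### The arm

A 7-joint arm with a two-finger parallel gripper is mounted at the origin on a cart in front of the work surface, level with it; the furniture and walls round the work are solid. World frame = base frame: x ahead of the robot, y to its left, z up, the work surface at z = 0. Lengths are in mm, angles in rad, forces in N, time in s.
With the tool pointing down it reaches from about 400 to 875 mm from the base axis. Payload 4.4 kg.
Tool frame: the origin (TCP) lies midway between the tips of the shut fingers; the grasp point (between the pads) lies 19 mm behind it; z points along the fingers, y is the line along which they close (so a half turn about z gives the same grasp; the last joint's range is limited). The gripper opens to 85 mm and grips with 20 to 120 N. Pads are 22 mm wide; open, the fingers measure 114 mm over their backs; the gripper's body (76 mm by 85 mm) begins 54 mm behind the grasp point. The pads swing forward as they close: fully open they stand 13 mm farther back than shut.
Start: joints at [-1.259, 0.628, 0.038, 1.517, -0.027, 0.996, -0.02], TCP at [239.747, 604.185, 231.313] pointing down, gripper open.
Joint ranges: [-3.06, 3.06], [-0.37, 2.12], [-1.25, 1.32], [0.18, 2.47], [-1.1, 4.24], [0.23, 1.98], [-2.94, 2.94]. Speed limits (rad/s): [2.57, 2.57, 3.14, 3.14, 3.14, 3.14, 3.14].

### API

Orientations are given as [roll, pitch, yaw] about the fixed x, y, z axes, in that order (R = Rz(yaw) Ry(pitch) Rx(roll)).
In Python, from cell import read_state, get_image, finish_job gives the robot as it stands.
- The arm moves only by the tool send_rows, never from a script. Its argument "series" is a list of rows, each an object of numbers: "ax", "ay", "az": the turn, a rotation vector about the tool's x, y, z in rad; "dx", "dy", "dz": the shift along the tool's x, y, z in cm; "hand": the closure, from 0 (fully open) to 1 (shut). In form: [{"ax": .., "ay": .., "az": .., "dx": .., "dy": .., "dz": .., "hand": ..}, ...]. A call has 1 to 10 rows; each row is the pose to reach, as a shift and turn from the pose commanded when the call began, along the tool's axes at that moment; what a row does not reach only later rows make up. A row lasts 1/10 s, in which the tool goes at most 50 mm and 8.59 degrees, less where a joint would pass 70% of its speed; a pose out of reach is approached as far as the arm can. A call with a gripper value outside its range is refused whole. The fingers move at their own pace and stop on an object; the grip force is fixed at half the most. Time passes only in rows, so rows that repeat a pose let the fingers close. It gives the time, the measured TCP pose, the force, the opening and the grip force at its end, in the units of the state.
- read_state(): the state, without advancing time (a new reading comes with each control period).
- get_image(name): name is "scene" or "top"; returns a dict with "pixels" (420x560x3 uint8, red, green, blue), "mtx" (3x3 intrinsics, pixels), "R" (3x3) and "t" (3): a world point X has camera coordinates R X + t. Camera axes: x right, y down, z forward; pixel columns grow to the right and rows downward; lengths in mm; the calibration is good to about 2 mm. A picture is of the moment at which its call begins. There is no depth.
- finish_job(): hands the job in; it is judged then, once.
The state is a dict: "clock": time; "qpos": joint angles; "qd": joint speeds; "tau": joint torques, N m; "eef_pos": TCP position; "tool_rot": TCP orientation; "force": force on the tool from outside, world axes, zero at the start; "torque": the same for the moment, N m; "width": finger opening in mm; "gripper_force": force on a finger pad.
Only numpy, scipy, OpenCV 4.12 (cv2) and the standard library are available. Lean on these libraries where they do the work, as an engineer would, in place of code of your own. Each camera call takes 0.05 s, during which the arm holds its last target. There are 200 camera calls.

### The job

The white rack on the small bench shaker is locked in by a blue hold-down bar whose coupler head sits on a steel ball. Pull the red latch knob on the head sideways against its spring, to the left as you face the shaker's control panel, to free the head, then swing the bar up and finish while holding it still with the head about 10 cm above the ball, so that a colleague can take the rack out. Leave the rack, the marker, the dish and the tape roll undisturbed.

Things in the scene. Friction and masses are not known exactly. Their poses are not given: they have to be found in the camera images.
- shaker: Small white bench shaker, fixed to the bench, 250 x 150 mm, its aluminium platform's top 58 mm above the bench. Origin: centre of its underside on the bench. Axes: z up; x from the control panel (front, -x, with a black panel, a display and a grey dial) to the bar's hinge (rear, +x); y towards its left side as seen from the front. Low steel guides round the rack are at most 8 mm high.
- coupler: Blue hold-down bar with its coupler head. Origin: middle of the hinge pin; axes those of the shaker when the bar is down, turning with it. The bar, 24 mm wide, runs along -x over the rack to the head: a blue housing 46 x 44 x 32 mm, open below, centred 180 mm from the pin, its top 24 mm above the origin's level. All weighs about 0.3 kg; lifting it at the knob takes about 2.5 N.
- bar_hinge (a point): Middle of the bar's hinge pin (axis along the shaker's y), at (85, 0, 88) mm in the shaker's frame. Does not move with the bar.
- ball (a point): Centre of the steel ball, 34 mm across, on a 12 mm neck on the platform, at (-95, 0, 88) mm in the shaker's frame. Does not move with the bar.
- knob_grip (a point): Grip point on the red latch knob, on its centre line, 10 mm below its top (139 mm above the bench when the bar is down). The knob is a ribbed red block, 24 (x) x 14 (y) x 34 mm high, on the steel latch slide on top of the coupler head; its foot is 115 mm above the bench. Pinch it from above across its 14 mm (along y); nothing stands beside it above its foot.
- latch (a joint): Slide of the latch and knob, in m, along the coupler's +y (the shaker's left). 0 = locked, held by a spring: the bolt catches under the ball and the bar can rise no more than a millimetre or two. Free from about 0.010; stop at 0.016. The spring takes 3.5 N to start, 9 N at the stop, and drives it back to 0 when let go.
- rack: White 96-place tube rack, 125 x 86 x 22 mm, 0.07 kg, lying loose on the platform under the bar, its long side along the shaker's x. Origin: centre of its underside. It stays there.
- marker_red: Red-capped marker pen, 132 x 12 x 13 mm, lying on the bench in front of the shaker. Origin: centre of its underside. Leave it alone.
- dish: Petri dish, 90 mm across, 15 mm high, on the bench to the front left of the shaker. Origin: centre of its underside. Leave it alone.
- label_tape: Yellow roll of tape lying flat, 62 mm across, 19 mm high, on the bench to the left of the shaker. Origin: centre of its underside. Leave it alone.
- bar_swing (a joint): Swing of the bar about its hinge, in rad: 0 = down on the ball, positive = head up (it swings up and back over the hinge), stop at 1.1. At 0.42 the head is 73 mm above its low place, at 0.58 it is 98 mm. It falls back when let go. The latch must stay pulled until the head is off the ball (about 0.15 rad).

How it is judged (in metres and radians):
On the way, in this order (a step that is already met when the one before it is completed fails the run):
1. the latch is pulled free while the bar is still down (value of joint latch above 0.009 m and value of joint bar_swing below 0.05 rad), for 0.1 s.
2. the bar is raised off the ball and held by the fingers (value of joint bar_swing above 0.42 rad and contact force between the fingers and coupler above 0.5 N), for 0.2 s.
At the end, for the whole second after the job is handed in: Bar up by more than 0.42 rad (head over 73 mm above its place on the ball), slower than 0.05 rad/s, held by the fingers (over 0.5 N on bar, head, latch or knob), not by the rack; rack within 12 mm, marker, dish and tape roll within 15 mm of their starts (all of step 2 and velocity of joint bar_swing between -0.05 and 0.05 rad/s and contact force between coupler and rack below 0.2 N and distance of rack from where it was at the start of the episode below 0.012 m and distance of each of marker_red, dish, label_tape from where it was at the start of the episode below 0.015 m); the arm keeps its last pose, push and grip.
It fails at once if the rack is shoved out of its place (distance of rack from where it was at the start of the episode above 0.012 m).
It fails at once if the marker, dish or tape roll is disturbed (distance of any of marker_red, dish, label_tape from where it was at the start of the episode above 0.015 m).
It also fails if it takes over 32 s, if anything falls off the work surface, if the arm or the gripper's body presses on something with over 40 N, if the wrist force passes 120 N, or if a joint passes its speed limit or range.

## Working session

There is one attempt and no reset: what is moved stays moved. The work goes in short steps, Python scripts to look and compute and a tool call to move; the robot and the scene stay as the last step left them, time stands still between calls to the robot, and variables do not carry over. Pictures are saved under pics/ and viewed, at most 10 in all, crops included, and the job is handed in when it is done.

Besides the shell and the picture viewer there is one more tool, called after "Call:" as name([rows], argument=value, ...), one row to a line, values as JSON. send_rows: Moves the arm, as the interface text tells. Its arguments: {"type":"object","properties":{"series":{"type":"array","items":{"type":"object","properties":{"ax":{"type":"number"},"ay":{"type":"number"},"az":{"type":"number"},"dx":{"type":"number"},"dy":{"type":"number"},"dz":{"type":"number"},"hand":{"type":"number"}}}}},"required":["series"]}

```bash
mkdir -p pics; cat > h.py <<'E'
import numpy as np,cv2
from cell import read_state,get_image,finish_job
def shot(n,f):
    g=get_image(n); cv2.imwrite('pics/'+f,cv2.cvtColor(np.array(g['pixels'],np.uint8),cv2.COLOR_RGB2BGR)); return {k:np.array(g[k]) for k in g}
def ray(g,u,v,z):
    C=-g['R'].T@g['t']; d=g['R'].T@np.linalg.inv(g['mtx'])@np.array([u,v,1.]); return C+d*(z-C[2])/d[2]
def blobs(g,lo,hi,amin=30):
    hsv=cv2.cvtColor(g['pixels'].astype(np.uint8),cv2.COLOR_RGB2HSV); m=cv2.inRange(hsv,np.array(lo),np.array(hi))
    n,l,s,c=cv2.connectedComponentsWithStats(m)
    return [(s[i].tolist(),c[i].round(1).tolist(),l==i) for i in range(1,n) if s[i][4]>=amin]
E
python3 - <<'E'
from h import *
for n in('top','scene'):
    g=shot(n,n+'0.png'); print(n,(-g['R'].T@g['t']).round())
    for nm,lo,hi in(('red',(0,120,60),(8,255,255)),('red2',(172,120,60),(180,255,255)),('blue',(100,100,40),(125,255,255))):
        for b in blobs(g,lo,hi): print(nm,b[0],b[1])
s=read_state();print(s['clock'],s['eef_pos'],s['tool_rot'],s['force'],s['width'])
E
```

```text
top [359. 178. 933.]
red [278, 237, 8, 14, 98] [281.4, 243.2]
red [310, 282, 24, 4, 45] [321.6, 283.7]
red2 [550, 105, 10, 10, 63] [555.7, 109.4]
red2 [354, 260, 28, 25, 106] [365.2, 268.1]
red2 [310, 278, 25, 6, 84] [320.9, 280.8]
red2 [351, 286, 6, 13, 30] [353.0, 290.8]
blue [279, 47, 38, 17, 452] [295.0, 55.0]
blue [238, 88, 103, 12, 396] [292.5, 93.1]
blue [516, 108, 22, 14, 178] [527.2, 114.5]
blue [463, 143, 17, 21, 160] [471.7, 153.3]
blue [270, 162, 22, 75, 837] [278.2, 199.7]
blue [70, 168, 83, 75, 3575] [112.1, 204.2]
blue [290, 237, 4, 16, 46] [291.3, 244.6]
blue [271, 255, 23, 5, 69] [282.3, 256.7]
scene [  91. -185.  744.]
red [265, 197, 11, 18, 139] [269.7, 205.5]
red [277, 273, 19, 13, 50] [286.1, 279.6]
red [325, 280, 22, 11, 67] [337.2, 284.3]
red [303, 287, 22, 20, 82] [311.2, 295.9]
red2 [277, 271, 20, 15, 79] [286.7, 276.5]
blue [34, 51, 25, 11, 66] [46.1, 56.2]
blue [20, 57, 22, 22, 267] [30.6, 67.5]
blue [355, 121, 29, 17, 287] [368.1, 129.1]
blue [150, 132, 68, 53, 1048] [183.5, 158.5]
blue [317, 138, 71, 38, 367] [353.9, 156.7]
blue [276, 169, 36, 41, 435] [293.2, 188.9]
blue [274, 211, 10, 11, 44] [278.1, 215.7]
blue [257, 215, 18, 14, 68] [265.4, 220.9]
blue [533, 225, 24, 18, 196] [544.8, 233.4]
blue [473, 254, 21, 14, 134] [483.6, 259.9]
0.1 [239.53324036 603.68577715 230.50498088] [-3.13995773e+00  2.57448315e-06  2.76382234e+00] [ 0.45414746 -0.20023209 -0.79743046] 85.56237857954225
```

View pics/top0.png

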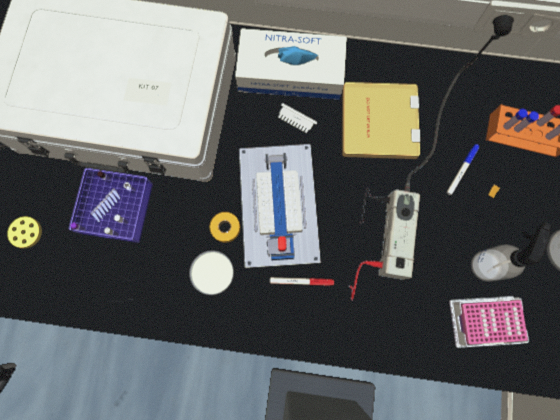

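View pics/scene0.png

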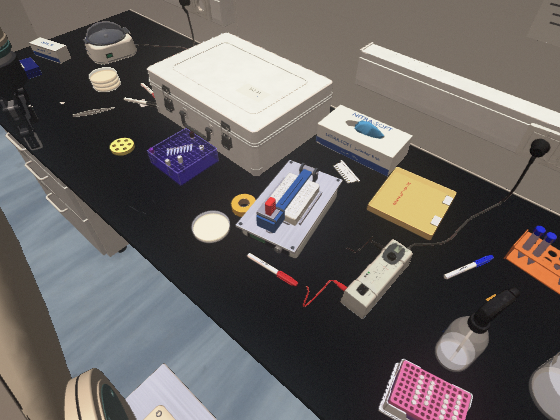

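The top view shows the shaker upright (platform corners near (240,148) and (320,265)), with the bar at column 278 and the red knob at (281,243). The marker is at (302,281), the dish at (211,272) and the tape at (224,227). The scene view shows the knob at (270,205).

```bash
python3 - <<'E'
from h import *
G={n:shot(n,n+'1.png') for n in('top','scene')}
P=[]
for n,c in(('top',(281.4,243.2)),('scene',(269.7,205.5))):
    g=G[n]; P.append(g['mtx']@np.c_[g['R'],g['t']])
    hs=cv2.cvtColor(g['pixels'].astype(np.uint8),cv2.COLOR_RGB2HSV)
    x,y=map(int,c); print(n,'knob z=139',ray(g,*c,139).round(1),'149',ray(g,*c,149).round(1))
    big=cv2.resize(cv2.cvtColor(g['pixels'][y-70:y+50,x-60:x+60].astype(np.uint8),cv2.COLOR_RGB2BGR),(600,600),interpolation=cv2.INTER_CUBIC)
    cv2.imwrite(f'pics/{n}_crop.png',big)
X=cv2.triangulatePoints(P[0],P[1],np.array([281.4,243.2]),np.array([269.7,205.5]))
print('tri',(X[:3]/X[3]).ravel())
g=G['top']
b=[b for b in blobs(g,(100,100,40),(125,255,255)) if b[0][:2]==[270,162]][0]
# bar rows: mid column for each row, top of bar
pts=[]
for r in range(170,232,2):
    c=np.where(b[2][r])[0]
    if len(c): pts.append(ray(g,(c.min()+c.max())/2,r,105)); 
pts=np.array(pts); print('bar pts',pts[::6].round(1),'width px',len(c))
vx,vy,x0,y0=cv2.fitLine(pts[:,:2].astype(np.float32),cv2.DIST_HUBER,0,.01,.01).ravel(); print('bar dir',np.degrees(np.arctan2(vy,vx)),x0,y0)
for c in((240,150),(310,145),(320,264),(245,268)): print('corner',ray(g,*c,55).round(1))
for nm,c,z in(('marker',(302,281),8),('dish',(211,272),15),('tape',(224,227),19)): print(nm,ray(g,*c,z).round())
E
```

```text
top knob z=139 [480.7 191.  139. ] 149 [479.2 190.8 149. ]
scene knob z=139 [478.9 186.2 139. ] 149 [472.5 180.1 149. ]
tri [482.27240792 190.66317002 132.54106109]
bar pts [[628.4 221.8 105. ]
 [604.3 216.5 105. ]
 [580.5 211.2 105. ]
 [557.1 206.  105. ]
 [533.7 201.8 105. ]
 [510.7 197.7 105. ]] width px 11
bar dir 11.717612 576.47516 210.74722
corner [678.  305.7  55. ]
corner [709.2 161.   55. ]
corner [462.8 110.8  55. ]
corner [434.5 257.1  55. ]
marker [428. 140.   8.]
dish [420. 329.  15.]
tape [517. 317.  19.]
```

View pics/top_crop.png

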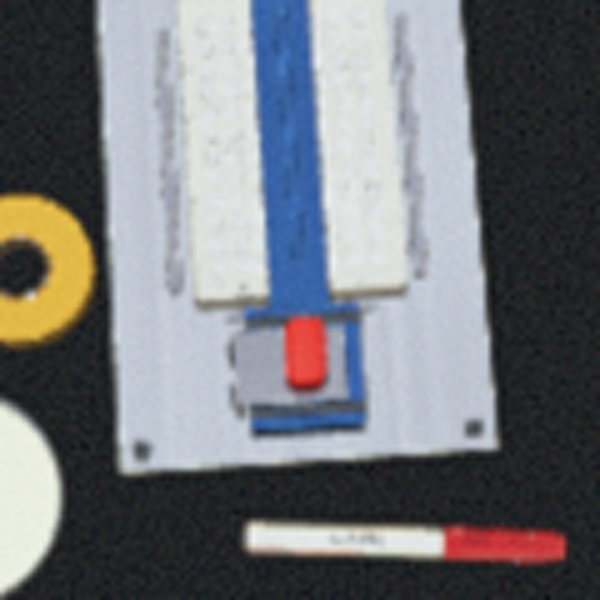

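View pics/scene_crop.png

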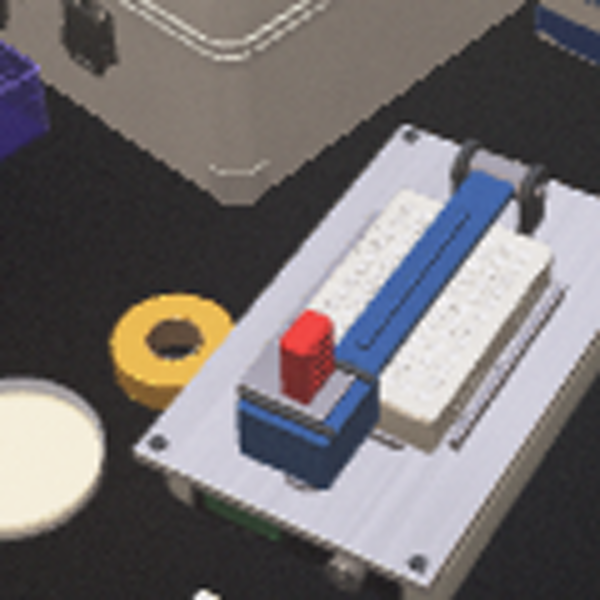

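The measurements agree. The knob lies on the bar line at about (480.5, 191, 139), and the yaw is about 11.6°. I'll go above it first, at TCP z ≈ 190, with the hand half closed on the way.

Call:
send_rows([
  {"dx": -3.8, "dy": -3.0, "az": -0.1, "dz": 0, "hand": 0},
  {"dx": -7.6, "dy": -6.0, "az": -0.2, "dz": 0, "hand": 0},
  {"dx": -11.4, "dy": -9.0, "az": -0.3, "dz": 0, "hand": 0},
  {"dx": -15.2, "dy": -12.0, "az": -0.4, "dz": 0, "hand": 0},
  {"dx": -19, "dy": -15, "az": -0.5, "dz": 0, "hand": 0},
  {"dx": -22.8, "dy": -18, "az": -0.58, "dz": 0, "hand": 0},
  {"dx": -26.6, "dy": -21, "az": -0.58, "dz": 0, "hand": 0.3},
  {"dx": -30.4, "dy": -24, "az": -0.58, "dz": 1, "hand": 0.4},
  {"dx": -34.2, "dy": -27, "az": -0.58, "dz": 2, "hand": 0.5},
  {"dx": -37.6, "dy": -29.6, "az": -0.58, "dz": 3, "hand": 0.5},
])

```text
invalid input at $.series[0]: expected keys ax, ay, az, dx, dy, dz, hand
```

Call:
send_rows([
  {"hand": 0.5},
  {"hand": 0.5},
  {"hand": 0.5},
])

```text
invalid input at $.series[0]: expected keys ax, ay, az, dx, dy, dz, hand
```

Call:
send_rows([
  {"ax": 0, "ay": 0, "dx": -3.8, "dy": -3.0, "az": -0.1, "dz": 0, "hand": 0},
  {"ax": 0, "ay": 0, "dx": -7.6, "dy": -6.0, "az": -0.2, "dz": 0, "hand": 0},
  {"ax": 0, "ay": 0, "dx": -11.4, "dy": -9.0, "az": -0.3, "dz": 0, "hand": 0},
  {"ax": 0, "ay": 0, "dx": -15.2, "dy": -12.0, "az": -0.4, "dz": 0, "hand": 0},
  {"ax": 0, "ay": 0, "dx": -19, "dy": -15, "az": -0.5, "dz": 0, "hand": 0},
  {"ax": 0, "ay": 0, "dx": -22.8, "dy": -18, "az": -0.58, "dz": 0, "hand": 0},
  {"ax": 0, "ay": 0, "dx": -26.6, "dy": -21, "az": -0.58, "dz": 0, "hand": 0.3},
  {"ax": 0, "ay": 0, "dx": -30.4, "dy": -24, "az": -0.58, "dz": 1, "hand": 0.4},
  {"ax": 0, "ay": 0, "dx": -34.2, "dy": -27, "az": -0.58, "dz": 2, "hand": 0.5},
  {"ax": 0, "ay": 0, "dx": -37.6, "dy": -29.6, "az": -0.58, "dz": 3, "hand": 0.5},
])

```text
clock: 1.2
eef_pos: [481.1, 187.8, 201.1]
tool_rot: [-3.141, 0.0, -2.941]
force: [-0.0, 0.9, 0.0]
width: 42.8
gripper_force: 0.0
```

Call:
send_rows([
  {"ax": 0, "ay": 0, "az": 0, "dx": 0, "dy": 0, "dz": 0, "hand": 0.5},
  {"ax": 0, "ay": 0, "az": 0, "dx": 0, "dy": 0, "dz": 0, "hand": 0.5},
  {"ax": 0, "ay": 0, "az": 0, "dx": 0, "dy": 0, "dz": 0, "hand": 0.5},
])

```text
clock: 1.5
eef_pos: [479.5, 191.7, 201.4]
tool_rot: [3.141, -0.0, -2.938]
force: [0.2, 1.0, -0.3]
width: 42.9
gripper_force: 0.0
```

Call:
send_rows([
  {"ax": 0, "ay": 0, "az": 0, "dx": -0.1, "dy": 0, "dz": 2, "hand": 0.5},
  {"ax": 0, "ay": 0, "az": 0, "dx": -0.1, "dy": -0.05, "dz": 4, "hand": 0.5},
  {"ax": 0, "ay": 0, "az": 0, "dx": -0.1, "dy": -0.05, "dz": 5.5, "hand": 0.5},
  {"ax": 0, "ay": 0, "az": 0, "dx": -0.1, "dy": -0.05, "dz": 6.5, "hand": 0.5},
  {"ax": 0, "ay": 0, "az": 0, "dx": -0.1, "dy": -0.05, "dz": 7.3, "hand": 0.5},
  {"ax": 0, "ay": 0, "az": 0, "dx": -0.1, "dy": -0.05, "dz": 8.0, "hand": 0.5},
  {"ax": 0, "ay": 0, "az": 0, "dx": -0.1, "dy": -0.05, "dz": 8.0, "hand": 0.5},
  {"ax": 0, "ay": 0, "az": 0, "dx": -0.1, "dy": -0.05, "dz": 8.0, "hand": 0.5},
])

```text
clock: 2.3
eef_pos: [481.3, 190.3, 121.6]
tool_rot: [3.141, 0.001, -2.939]
force: [-0.4, -0.6, 0.7]
width: 42.5
gripper_force: 0.0
```

```bash
python3 - <<'E'
from h import *
g=shot('scene','s2.png'); t=shot('top','t2.png')
f=lambda g,x,y:cv2.resize(cv2.cvtColor(g['pixels'][y-60:y+60,x-50:x+50].astype(np.uint8),cv2.COLOR_RGB2BGR),(400,480),interpolation=cv2.INTER_CUBIC)
cv2.imwrite('pics/c2.png',np.hstack([f(g,270,200),f(t,281,240)]))
s=read_state();print(s['clock'],s['eef_pos'],s['force'])
E
```

```text
2.4 [481.5155539  190.24819878 121.81866604] [-0.54849716  0.23256191  0.14467321]
```

View pics/c2.png

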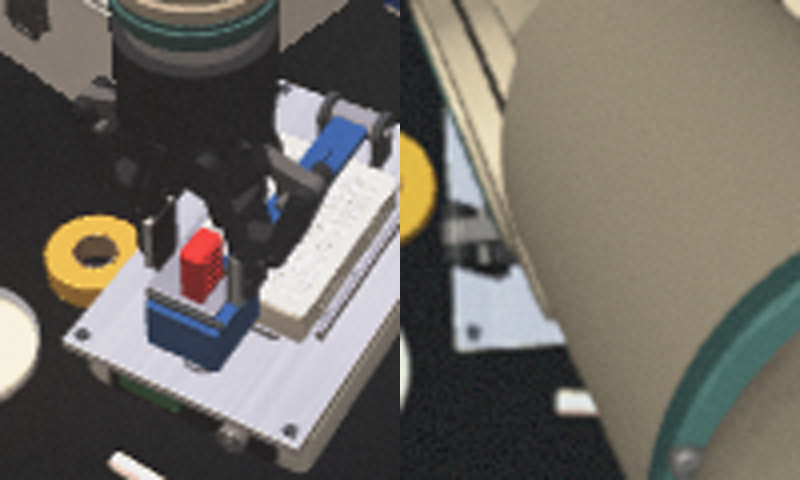

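The fingers straddle the knob in the scene crop: pads at (160,230) and (236,280), knob between them at (202,265). Closing now.

Call:
send_rows([
  {"ax": 0, "ay": 0, "az": 0, "dx": 0, "dy": 0, "dz": 0, "hand": 0.7},
  {"ax": 0, "ay": 0, "az": 0, "dx": 0, "dy": 0, "dz": 0, "hand": 0.8},
  {"ax": 0, "ay": 0, "az": 0, "dx": 0, "dy": 0, "dz": 0, "hand": 1},
  {"ax": 0, "ay": 0, "az": 0, "dx": 0, "dy": 0, "dz": 0, "hand": 1},
  {"ax": 0, "ay": 0, "az": 0, "dx": 0, "dy": 0, "dz": 0, "hand": 1},
  {"ax": 0, "ay": 0, "az": 0, "dx": 0, "dy": 0, "dz": 0, "hand": 1},
])

```text
clock: 3.0
eef_pos: [481.3, 190.1, 121.6]
tool_rot: [3.142, 0.001, -2.939]
force: [-0.0, -1.1, 5.1]
width: 13.0
gripper_force: 59.4
```

Call:
send_rows([
  {"ax": 0, "ay": 0, "az": 0, "dx": 0, "dy": 0.3, "dz": 0, "hand": 1},
  {"ax": 0, "ay": 0, "az": 0, "dx": 0, "dy": 0.6, "dz": 0, "hand": 1},
  {"ax": 0, "ay": 0, "az": 0, "dx": 0, "dy": 0.9, "dz": 0, "hand": 1},
  {"ax": 0, "ay": 0, "az": 0, "dx": 0, "dy": 1.2, "dz": 0, "hand": 1},
  {"ax": 0, "ay": 0, "az": 0, "dx": 0, "dy": 1.4, "dz": 0, "hand": 1},
  {"ax": 0, "ay": 0, "az": 0, "dx": 0, "dy": 1.4, "dz": 0, "hand": 1},
  {"ax": 0, "ay": 0, "az": 0, "dx": 0, "dy": 1.4, "dz": 0, "hand": 1},
  {"ax": 0, "ay": 0, "az": 0, "dx": 0, "dy": 1.4, "dz": 0, "hand": 1},
])

```text
clock: 3.8
eef_pos: [479.2, 200.5, 121.6]
tool_rot: [-3.138, -0.0, -2.941]
force: [0.4, -7.7, 7.1]
width: 13.1
gripper_force: 59.7
```

Call:
send_rows([
  {"ax": 0, "ay": 0, "az": 0, "dx": 0, "dy": 0.2, "dz": 0, "hand": 1},
  {"ax": 0, "ay": 0, "az": 0, "dx": 0, "dy": 0.4, "dz": 0, "hand": 1},
  {"ax": 0, "ay": 0, "az": 0, "dx": 0, "dy": 0.4, "dz": 0, "hand": 1},
  {"ax": 0, "ay": 0, "az": 0, "dx": 0, "dy": 0.4, "dz": 0, "hand": 1},
])

```text
clock: 4.2
eef_pos: [478.4, 203.8, 121.6]
tool_rot: [-3.137, -0.0, -2.942]
force: [0.4, -8.3, 8.3]
width: 13.1
gripper_force: 59.8
```

The latch is pulled about 14 mm. Now I'll swing along the arc about the hinge, turning the tool with the bar.

Call:
send_rows([
  {"ax": 0, "ay": 0.025, "az": 0, "dx": -0.09, "dy": 0, "dz": -0.44, "hand": 1},
  {"ax": 0, "ay": 0.05, "az": 0, "dx": -0.19, "dy": 0, "dz": -0.89, "hand": 1},
  {"ax": 0, "ay": 0.075, "az": 0, "dx": -0.3, "dy": 0, "dz": -1.32, "hand": 1},
  {"ax": 0, "ay": 0.1, "az": 0, "dx": -0.42, "dy": 0, "dz": -1.76, "hand": 1},
  {"ax": 0, "ay": 0.1, "az": 0, "dx": -0.42, "dy": 0, "dz": -1.76, "hand": 1},
])

```text
clock: 4.7
eef_pos: [482.5, 204.1, 138.5]
tool_rot: [-3.136, -0.102, -2.942]
force: [0.6, -7.2, -0.4]
width: 12.8
gripper_force: 58.9
```

Call:
send_rows([
  {"ax": 0, "ay": 0.05, "az": 0, "dx": -0.19, "dy": 0, "dz": -0.89, "hand": 1},
  {"ax": 0, "ay": 0.1, "az": 0, "dx": -0.42, "dy": 0, "dz": -1.76, "hand": 1},
  {"ax": 0, "ay": 0.15, "az": 0, "dx": -0.7, "dy": 0, "dz": -2.62, "hand": 1},
  {"ax": 0, "ay": 0.2, "az": 0, "dx": -1.02, "dy": 0, "dz": -3.47, "hand": 1},
  {"ax": 0, "ay": 0.25, "az": 0, "dx": -1.38, "dy": 0, "dz": -4.3, "hand": 1},
  {"ax": 0, "ay": 0.25, "az": 0, "dx": -1.38, "dy": 0, "dz": -4.3, "hand": 1},
])

```text
clock: 5.3
eef_pos: [499.5, 207.2, 179.7]
tool_rot: [-3.134, -0.356, -2.943]
force: [-1.2, -8.6, 1.8]
width: 13.1
gripper_force: 59.1
```

Call:
send_rows([
  {"ax": 0, "ay": 0.05, "az": 0, "dx": -0.19, "dy": 0, "dz": -0.89, "hand": 1},
  {"ax": 0, "ay": 0.1, "az": 0, "dx": -0.42, "dy": 0, "dz": -1.76, "hand": 1},
  {"ax": 0, "ay": 0.15, "az": 0, "dx": -0.7, "dy": 0, "dz": -2.62, "hand": 1},
  {"ax": 0, "ay": 0.2, "az": 0, "dx": -1.02, "dy": 0, "dz": -3.47, "hand": 1},
  {"ax": 0, "ay": 0.23, "az": 0, "dx": -1.23, "dy": 0, "dz": -3.97, "hand": 1},
  {"ax": 0, "ay": 0.23, "az": 0, "dx": -1.23, "dy": 0, "dz": -3.97, "hand": 1},
  {"ax": 0, "ay": 0.23, "az": 0, "dx": -1.23, "dy": 0, "dz": -3.97, "hand": 1},
  {"ax": 0, "ay": 0.23, "az": 0, "dx": -1.23, "dy": 0, "dz": -3.97, "hand": 1},
  {"ax": 0, "ay": 0.23, "az": 0, "dx": -1.23, "dy": 0, "dz": -3.97, "hand": 1},
])

```text
clock: 6.2
eef_pos: [523.3, 212.5, 213.0]
tool_rot: [-3.132, -0.585, -2.945]
force: [-1.2, -9.1, 1.3]
width: 12.8
gripper_force: 59.0
```

```bash
python3 - <<'E'
from h import *
g=shot('scene','s3.png')
x,y=280,190
cv2.imwrite('pics/c3.png',cv2.resize(cv2.cvtColor(g['pixels'][y-80:y+100,x-110:x+70].astype(np.uint8),cv2.COLOR_RGB2BGR),(600,600),interpolation=cv2.INTER_CUBIC))
s=read_state();print(s['clock'],s['eef_pos'],s['tool_rot'],s['force'],s['gripper_force'],np.round(s['qd'],3))
E
```

```text
6.25 [523.29589992 212.45455196 213.04607391] [-3.13244453 -0.58520627 -2.94487719] [-2.55238221 -8.35216292  1.91346865] 58.95753264427185 [ 0.    -0.001  0.     0.    -0.    -0.002 -0.   ]
```

View pics/c3.png

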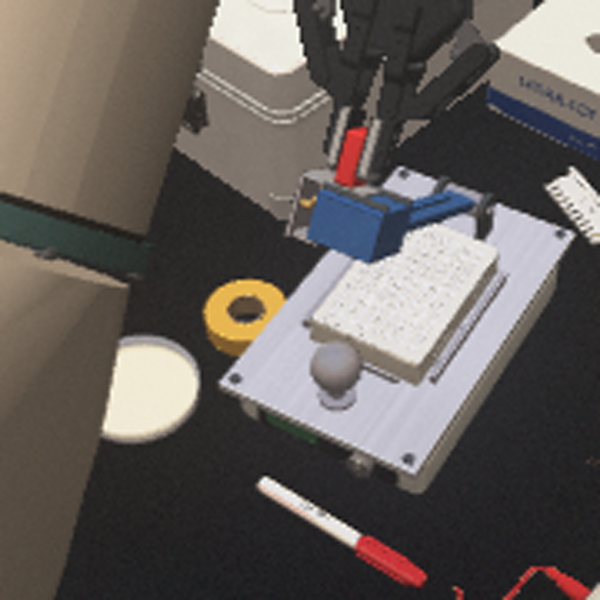

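The crop shows the head well above the bare ball at (335,370). The fingers hold the red knob at (352,155), and the rack, marker, dish and tape are all in place. TCP rise and tilt both give a swing of about 0.58 rad, and the arm is at rest.

```bash
python3 -c "
from cell import finish_job
print(finish_job())"
```

```text
the job is handed in; nothing more can be done
None
```

I pulled the latch about 14 mm, swung the bar up to about 0.58 rad (head about 10 cm above the ball), and handed the job in at about 6 s with the fingers still holding the knob; the rack, marker, dish and tape looked undisturbed in the last picture, but no verdict came back.

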